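# Feed sawn blanks into the tray slot

## Task

Three round steel blanks sawn from bar lie loose on the feed tray. With the fingertips, gently push them one at a time through the narrow gate until all three lie flat and wholly inside the slot behind it, each waiting blank staying well back from the gate until the one before is in. Only push: never lift a blank or press hard on it, and leave the two standing bolts and the other loose things on the bench as they are.

Things in the scene. Friction and masses are not known exactly. Their poses are not given: they have to be found in the camera images.
- feed_tray: Feed tray, fixed to the bench. Its x axis is the feed direction, from the open deck through the gate into the slot; z up. Origin: middle of the gate's inner edge, at bench level. Plywood deck, top 6 mm above the bench, x -250 to 0 mm, y +-135 mm, no fence at its x = -250 end. Fences are 8 mm thick, tops 20 mm above the bench: sides at y +-131 from x -170 to -30 mm, then two wings running in to the gate.
- gate (a point): Middle of the gate, on the deck (6 mm above the bench, at x = -5 mm of the tray). The gate is the 50 mm gap between two round posts 11 mm thick, tops 22 mm above the bench, centred 30.5 mm either side of this point. Axes as the tray's.
- slot_end (a point): Middle of the slot's end stop, on the slot's floor (6 mm above the bench, at x = 160 mm of the tray). The slot is open above, 54 mm between its walls (8 mm thick, tops 20 mm above the bench), and runs from the tray's x = 0 to here: room for three blanks in single file with 28 mm to spare. Axes as the tray's.
- blank_0_center (a point): Loose round steel blank, a plain disc 44 mm in diameter and 10 mm thick, about 0.12 kg, lying flat on the tray's deck; all three blanks are alike. This point is its centre, half-way up (5 mm above the deck).
- blank_1_center (a point): Loose round steel blank, a plain disc 44 mm in diameter and 10 mm thick, about 0.12 kg, lying flat on the tray's deck; all three blanks are alike. This point is its centre, half-way up (5 mm above the deck).
- blank_2_center (a point): Loose round steel blank, a plain disc 44 mm in diameter and 10 mm thick, about 0.12 kg, lying flat on the tray's deck; all three blanks are alike. This point is its centre, half-way up (5 mm above the deck).
- bolt_long: M8 bolt 48 mm tall, standing loose on its 15 mm wide hexagon head on the deck near the far end of one side fence, easily tipped; origin under the middle of the head, z up along the shank. To be left alone.
- bolt_short: The same, 36 mm tall, standing by the other side fence. To be left alone.
- oil_bottle: Red oil bottle with a yellow spout, 52 mm in diameter, 158 mm tall, standing to the left of the tray; origin under its middle. To be left alone.
- pliers: Pliers with red handles, 60 x 188 x 14 mm, lying to the left of the tray; origin under the middle. To be left alone.
- tape_measure: Yellow tape measure, 64 x 83 x 32 mm, lying to the left behind the tray; origin under the middle. To be left alone.
- box_section: Short steel box-section offcut, 25 x 130 x 25 mm, lying to the right; origin under the middle. To be left alone.
Mind the look-alikes: they are no part of the job. What is shaped like the part that bears blank_1_center but blue is not meant.

How it is judged:
By the outcome, as a careful person would: the job done as asked, in the order asked, and still so for the second after the job is handed in, with the robot touching nothing.
It also fails if it takes over 67 s, if anything falls off the work surface, if the arm or the gripper's body presses on something with over 40 N, if the wrist force passes 120 N, or if a joint passes its speed limit or range.

## Robot

A 6-joint arm with a two-finger parallel gripper is mounted at the origin on a cart in front of the work surface, level with it; the furniture and walls round the work are solid. World frame = base frame: x ahead of the robot, y to its left, z up, the work surface at z = 0. Lengths are in mm, angles in rad, forces in N, time in s.
With the tool pointing down it reaches from about 275 to 750 mm from the base axis. Payload 10.2 kg.
Tool frame: the origin (TCP) lies midway between the tips of the shut fingers; the grasp point (between the pads) lies 19 mm behind it (pinch_z is the distance from the TCP to the grasp point, in mm); z points along the fingers, y is the line along which they close (so a half turn about z gives the same grasp; the last joint's range is limited). The gripper opens to 88 mm and grips with 3 to 60 N. Pads are 18 mm wide; open, the fingers measure 123 mm over their backs; the gripper's body (75 mm by 187 mm) begins 45 mm behind the grasp point.
Start: joints at [1.095, 0.313, 1.498, -0, 1.331, -0.223], TCP at [131.324, 508.316, 238.72] pointing down, gripper open.
Joint ranges: [-2.94, 2.94], [-0.97, 2.17], [0.19, 2.56], [-1.23, 4.37], [0.02, 3.11], [-2.88, 2.88]. Speed limits (rad/s): [2.39, 2.39, 3.01, 3.14, 3.14, 3.14].

## Interface

Orientations are given as a 3x3 rotation matrix whose columns are the frame's x, y, z axes.
In Python, from cell import * gives the robot as it stands. Calls block until the motion is done:
- move_ptp(position, orientation): joint-space move of the TCP to a pose.
- move_linear(position, v=150, attitude=None, threshold=None): straight line of the TCP; attitude=None keeps the orientation; v is the mean speed in mm/s. With threshold (N) it stops when the force on the tool has changed by that much, and returns True; else False.
- set_joints(angles): joint-space move.
- grip(opening, force=None): finger opening in mm; force is the grip in N (None keeps the last); returns when the fingers have stopped.
- wait(seconds).
- solve_ik(position, orientation): joint angles nearest the present ones, or None.
- state(): the state.
- get_image(name): name is "scene" or "top"; returns a dict with "frame" (384x512x3 uint8, blue, green, red), "camera_matrix" (3x3 intrinsics, pixels), "k1" (the pictures are not rectified: a ray, as slopes to the right and down, at radius r is drawn at 1 + k1 r^2 times it, then the intrinsics apply), "world_from_camera" (4x4, takes a point from camera to world coordinates). Camera axes: x right, y down, z forward; pixel columns grow to the right and rows downward; lengths in mm; the calibration is good to about 2 mm. A picture is of the moment at which its call begins. There is no depth.
A pose or a line that the arm cannot do raises PlanningError and nothing moves.
- sign_off(): hands the job in; it is judged then, once.
Trained networks look in the newest picture that a camera, given by its name, has taken for a name from the list of things; names that differ only in an ending like _2 or _b are one class to them, and where a whole thing is asked for, a point or a joint stands for the part that bears it (a point fixed in the world has none). Each returns a list of dicts, best first, with "p" (0 to 1); they miss things now and then, are a little off and sometimes report something else, mostly with a low value. They report only what shows in the picture. A call takes as long as a camera call. They do not tell look-alikes from the thing itself.
- search_frame(name, camera): "box" ([left, top, right, bottom] in pixels, round what is visible of it).
The state is a dict: "time_s": time; "qpos": joint angles; "qvel": joint speeds; "effort": joint torques, N m; "tcp_pos": TCP position; "tool_rot": TCP orientation; "contact_force": force on the tool from outside, world axes, zero at the start; "ft_torque": the same for the moment, N m; "width": finger opening in mm; "finger_force": force on a finger pad.
Only numpy, scipy, OpenCV 4.12 (cv2) and the standard library are available. Lean on these libraries where they do the work, as an engineer would, in place of code of your own. Each camera call takes 0.05 s, during which the arm holds its last target. There are 200 camera calls.

## Working session

There is one attempt and no reset: what is moved stays moved. The work goes in short steps, each a Python script; the robot and the scene stay as the last script left them, time stands still between calls to the robot, and variables do not carry over. Pictures are saved under pics/ and viewed, at most 10 in all, crops included, and the job is handed in when it is done.

```bash
ls; mkdir -p pics
python3 - <<'E'
from cell import *
import cv2
for c in("top","scene"):
    d=get_image(c); cv2.imwrite(f"pics/{c}0.png",d["frame"])
    print(c,d["camera_matrix"].tolist(),d["k1"],d["world_from_camera"].round(3).tolist())
    for n in("blank_1_center","feed_tray","bolt_long","bolt_short","gate","slot_end"):
        try: print(n,[(round(r["p"],2),[round(x) for x in r["box"]]) for r in search_frame(n,c)][:6])
        except Exception as e: print(n,e)
print(state()["time_s"])
E
```

```text
pics
top [[421.92111049047855, 0.0, 260.2927422137301], [0.0, 421.92111049047855, 192.00039020385492], [0.0, 0.0, 1.0]] 0.02225587716242945 [[0.006, -0.986, 0.168, 339.265], [-1.0, -0.004, 0.013, 63.659], [-0.012, -0.169, -0.986, 1206.202], [0.0, 0.0, 0.0, 1.0]]
blank_1_center [(0.59, [327, 246, 342, 258]), (0.47, [227, 140, 240, 155]), (0.46, [290, 150, 303, 160])]
feed_tray [(0.86, [195, 128, 348, 224]), (0.55, [140, 127, 170, 160])]
bolt_long []
bolt_short [(0.36, [132, 167, 158, 187])]
gate [(0.75, [195, 124, 347, 222])]
slot_end [(0.6, [196, 121, 347, 224])]
scene [[352.22382454353817, 0.0, 252.73231504732837], [0.0, 352.22382454353817, 195.58755651939438], [0.0, 0.0, 1.0]] 0.01567246443873306 [[-0.827, -0.343, 0.445, 73.076], [-0.561, 0.478, -0.675, 781.648], [0.019, -0.808, -0.588, 653.25], [0.0, 0.0, 0.0, 1.0]]
blank_1_center [(0.66, [191, 197, 206, 209]), (0.5, [235, 170, 249, 182]), (0.48, [296, 212, 313, 226])]
feed_tray [(0.8, [194, 157, 300, 241])]
bolt_long [(0.43, [274, 195, 278, 201])]
bolt_short [(0.23, [275, 191, 277, 200])]
gate [(0.82, [192, 153, 299, 244]), (0.58, [273, 190, 279, 201])]
slot_end [(0.95, [192, 156, 299, 243])]
0.7
```

Run:
```python
import cv2
a=cv2.imread("pics/top0.png")[100:270,120:360];b=cv2.imread("pics/scene0.png")[140:250,170:330]
cv2.imwrite("pics/topc.png",cv2.resize(a,None,fx=3.3,fy=3.3,interpolation=cv2.INTER_CUBIC))
cv2.imwrite("pics/scenec.png",cv2.resize(b,None,fx=5,fy=5,interpolation=cv2.INTER_CUBIC))
```

```text
(no output)
```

View pics/topc.png

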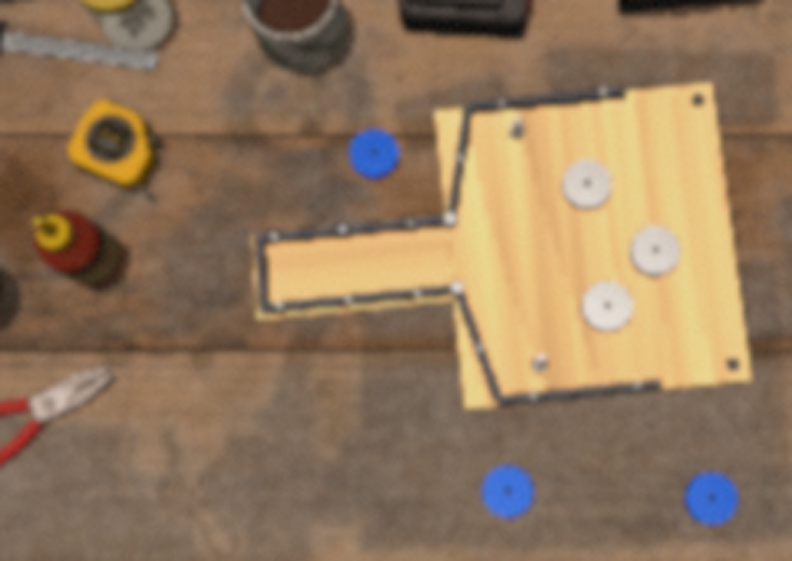

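View pics/scenec.png

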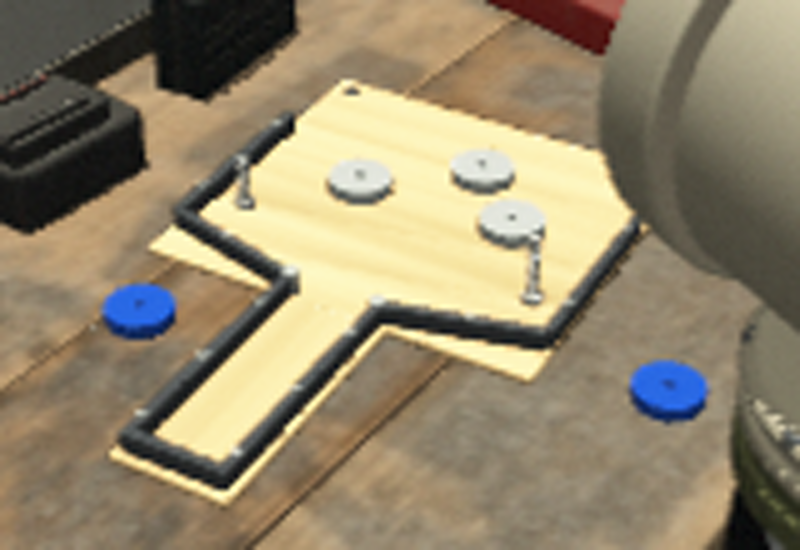

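The three grey discs on the deck, at crop (587,184), (655,249) and (607,305), are the steel blanks. The blue discs at (375,153), (508,491) and (712,498) lie off the tray and are look-alikes, and both crops confirm it. The gate posts are at (450,218) and (457,288). The bolts are at (517,128) and (540,362).

```bash
cat > h.py <<'E'
import numpy as np, cv2
from scipy.optimize import least_squares
def ray(d,uv,z):
    K=d["camera_matrix"];T=d["world_from_camera"]
    q=(np.array(uv,float)-[K[0,2],K[1,2]])/K[0,0]; s=q.copy()
    for _ in range(10): s=q/(1+d["k1"]*(s@s))
    w=T[:3,:3]@[s[0],s[1],1]; o=T[:3,3]
    return (o+w*(z-o[2])/w[2])[:2]
def blanks(d,z=16):
    f=d["frame"].astype(int); g=((f.max(2)-f.min(2)<28)&(f.min(2)>130)).astype(np.uint8)
    n,l,s,c=cv2.connectedComponentsWithStats(g)
    return [(c[i],s[i,4],ray(d,c[i],z)) for i in range(1,n) if 80<s[i,4]<350]
E
python3 - <<'E'
from h import *; from cell import *
d=get_image("top"); c=lambda x,y:((x+.5)/3.3-.5+120,(y+.5)/3.3-.5+100)
L=[((712,83),6,-250,-135),((750,381),6,-250,135),((433,108),6,0,-135),((465,408),6,0,135),((450,218),22,-5,-30.5),((457,288),22,-5,30.5)]
W=np.array([ray(d,c(*p),z) for p,z,_,_ in L]);M=np.array([l[2:] for l in L],float)
R=lambda t:np.array([[np.cos(t),-np.sin(t)],[np.sin(t),np.cos(t)]])
r=least_squares(lambda v:((M@R(v[2]).T+v[:2])-W).ravel(),[*W[4:].mean(0),1.57])
print(r.x.round(4).tolist(),r.fun.reshape(-1,2).round(1).tolist())
o=r.x[:2];Rt=R(r.x[2]); np.save("tray.npy",r.x)
for p,a,w in blanks(d): print(p.round(1),a,w.round(1),"tray",((w-o)@Rt).round(1))
for n,p,z in(("boltA",(519,131),25),("boltB",(540,361),25),("bottle",(80,250),50),("slotend_out",(262,237),20),("slotend2",(266,308),20)):
    print(n,((ray(d,c(*p),z)-o)@Rt).round(1))
E
```

```text
[587.5419, 93.7627, 1.6735] [[0.6, 0.3], [0.2, -1.0], [-1.4, -0.9], [-0.7, 1.7], [-0.0, -0.2], [1.3, 0.1]]
[ 95.6 106.5] 88 [798.  569.4] tray [ 451.6 -258.1]
[297.3 155.8] 130 [649.7 -27.3] tray [-126.8  -49.4]
[ 77.8 175.6] 331 [588.4 606.2] tray [509.6 -53.4]
[318.  175.8] 139 [590.7 -86.1] tray [-179.2   15.3]
[303.5 192.4] 145 [542.2 -44.1] tray [-132.5   59.3]
[359.4 292.6] 116 [ 264.8 -193.4] tray [-252.5  350.5]
[386.4 303.4] 149 [ 236.6 -265.4] tray [-321.3  385.9]
[322.7 301.4] 90 [240.3 -93. ] tray [-150.2  364.6]
[384.2 343.1] 94 [ 134.  -254.7] tray [-300.1  486.9]
boltA [ -72.6 -101.8]
boltB [-69.5 102.5]
bottle [310.7 -27.2]
slotend_out [160.1 -30.3]
slotend2 [161.2  32.7]
```

```bash
cat > push.py <<'E'
from h import *; from cell import *
tx,ty,th=np.load("tray.npy"); Rt=np.array([[np.cos(th),-np.sin(th)],[np.sin(th),np.cos(th)]])
W=lambda p,z:[*(Rt@np.asarray(p,float)+[tx,ty]),z]
def att(a,p,z):
    f=Rt@[np.cos(a),np.sin(a)]; out=[]
    for s in(1,-1):
        R=np.column_stack([[s*f[0],s*f[1],0],[s*f[1],-s*f[0],0],[0,0,-1]])
        q=solve_ik(W(p,z),R)
        if q is not None: out.append((abs(q[5]),R))
    return min(out,key=lambda o:o[0])[1]
Z=9.5;UP=85;G=24;OFF=9+np.sqrt(22**2-(G/2)**2)
def lin(p,z=Z,v=60,R=None,th=None):
    h=move_linear(W(p,z),v=v,attitude=R,threshold=th)
    if h: print("STOP at",state()["tcp_pos"],state()["contact_force"])
    return h
def push(b,xend,P=(-62,0)):
    b=np.array(b);P=np.array(P); u=P-b; u=u/np.hypot(*u); a=np.arctan2(u[1],u[0])
    s=b-u*(OFF+8); R=att(a,s,Z); R0=att(0,(-104,0),Z)
    if np.trace(R.T@R0)<1: R0=R0@np.diag([-1,-1,1])
    move_ptp(W(s,UP),R); grip(G,10)
    lin(s,v=80,th=15)
    if lin(P-u*OFF,th=12): return
    lin(P-u*(OFF+14),v=100)
    lin(P-[OFF+12,0],R=R0)
    if lin((2-OFF,0),th=12): return
    lin((2-OFF-8,0),v=100); grip(0)
    if lin((xend-31,0),th=12): return
    lin((xend-39,0),v=100); lin((xend-39,0),z=UP,v=120)
def look(name):
    d=get_image("top"); cv2.imwrite(f"pics/{name}.png",cv2.resize(d["frame"][110:240,170:360],None,fx=4,fy=4,interpolation=cv2.INTER_CUBIC))
    for p,n,w in blanks(d):
        t=(w-[tx,ty])@Rt
        if -250<t[0]<170 and abs(t[1])<135: print(n,t.round(1))
    print(state()["time_s"])
E
python3 - <<'E'
from push import *
push((-126.8,-49.4),135); look("a1")
E
```

```text
138 [-179.4   15.4]
145 [-132.4   59.5]
14.1
```

View pics/a1.png

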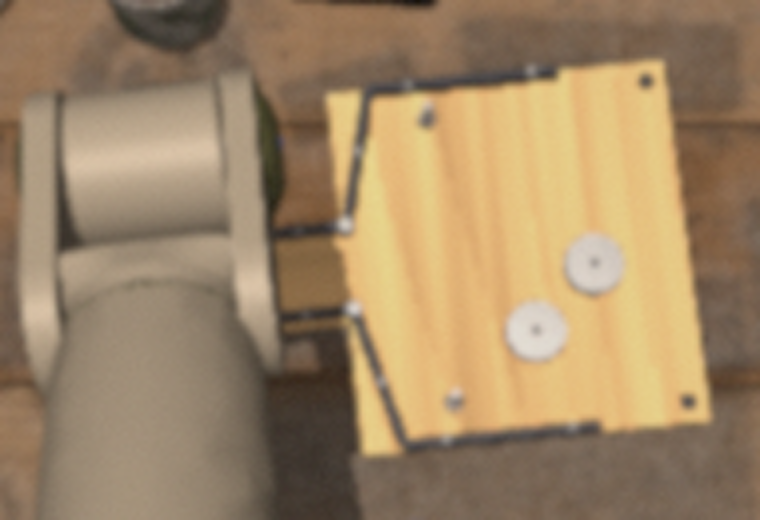

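The first blank is off the deck. The waiting blanks at (594,264) and (536,330) and the bolts at (427,117) and (456,400) haven't moved. The arm hides the slot, so I'll check it from above the next blank.

Run:
```python
from push import *
R=att(-.7,(-160,82),UP); move_ptp(W((-160,82),UP),R); look("a2")
```

```text
143 [133.    2.4]
15.2
```

View pics/a2.png

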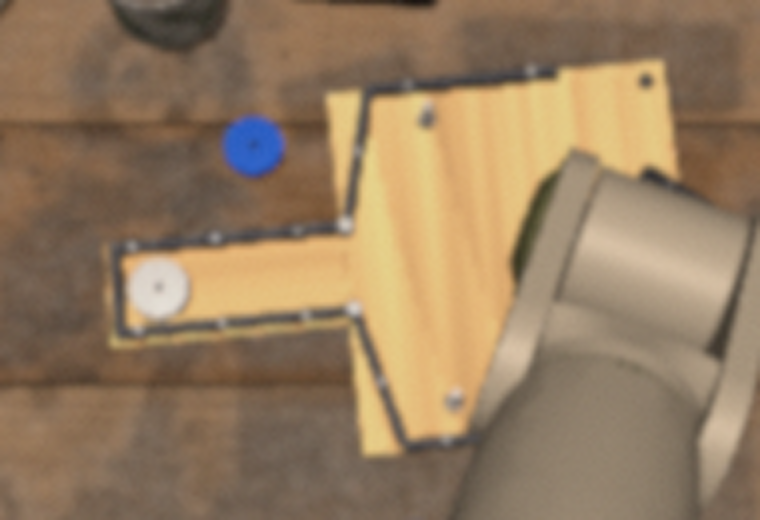

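The first blank lies in the slot at (159,287), tray x = 133. Next is the one by the right-hand bolt.

Run:
```python
from push import *
push((-132.4,59.4),88)
R=att(0,(-225,30),UP); move_ptp(W((-225,30),UP),R); look("b1")
```

```text
143 [86.   2.7]
148 [132.9   2.7]
26.0
```

View pics/b1.png

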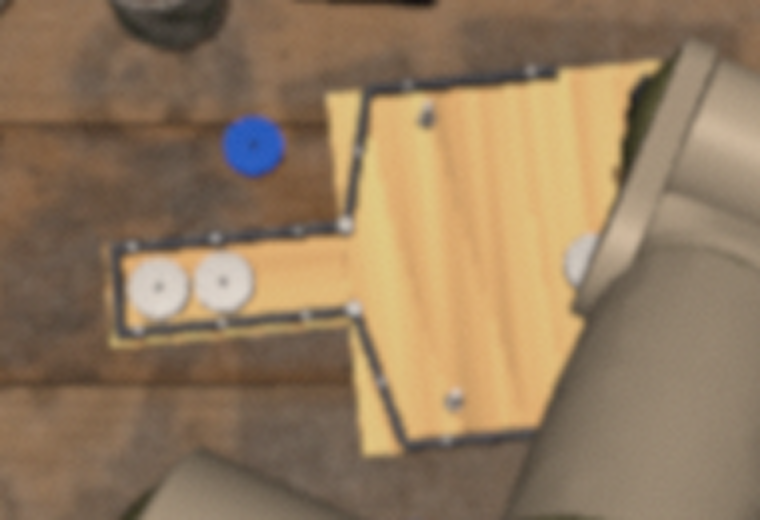

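Two blanks are in, at (224,282) and (159,287). The third is still in place, with its left edge at (568,262).

Run:
```python
from push import *
push((-179.4,15.4),39)
R=att(0,(-225,30),150); move_ptp(W((-225,30),150),R); look("c1")
```

```text
140 [38.9  2.7]
145 [86.1  2.5]
148 [132.9   2.7]
35.75
```

View pics/c1.png

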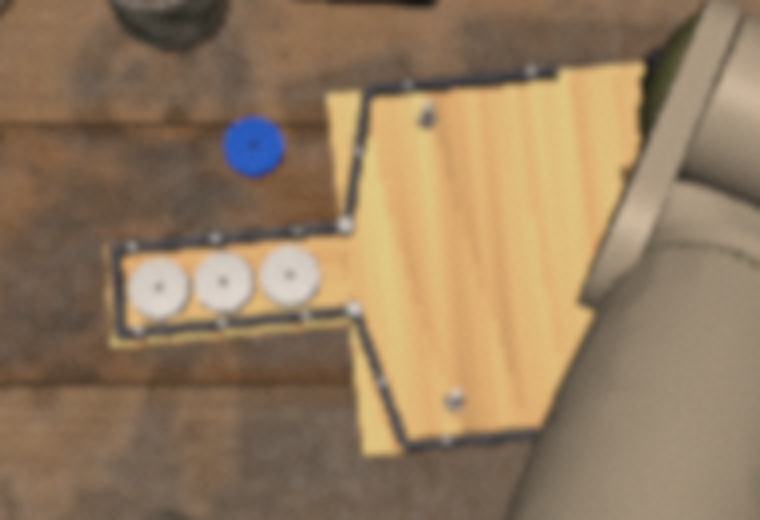

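All three blanks lie flat in the slot, at (159,287), (224,282) and (290,275). The nearest one's trailing edge is at tray x ≈ 17. Both bolts still stand, so I'm handing in.

```bash
python3 -c "
from cell import *
print(sign_off())"
```

```text
the job is handed in; nothing more can be done
None
```

The job is handed in at about 36 s: all three blanks were pushed through the gate one at a time and lie flat inside the slot, both bolts still stand, and the arm is clear of everything.

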